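# Reset the cell charger through its recessed key

## Task

The bench cell charger has tripped: with the fingertips, slide its metal shutter all the way to the right to uncover the sunken round reset key, reach down into that well and press the key gently right down, holding it there for about two seconds. Then slide the shutter all the way back so that the reset well is covered again. Only touch and push, grip and lift nothing; do not press the square key in the other well, and leave the charger standing where it is, the cell in its cradle and the things around undisturbed.

Things in the scene. Friction and masses are not known exactly. Their poses are not given: they have to be found in the camera images.
- charger: grey box 150 x 150 x 44 mm, loose, 1.3 to 2.1 kg. Origin: centre of underside; z up, x from its front (vents, two sockets, roughly facing the robot) to its back, y to its left. Flat top at z 44 mm with two wells, 42 (x) x 50 (y) mm, 30 mm deep, at x -35, y +32 (reset) and y -32 mm (start). Rails along y, 6 mm high, 3 mm wide, at x -65.5 and -4.5 mm, guide the shutter
- reset_well (a point): centre of the mouth of the reset well (the left one), level with the top face, 20 mm above the unpressed key
- reset_key_top (a point): centre of the top of the round reset key, 22 mm across, 20 mm below the charger's top face when not pressed (24 mm above the bench)
- reset_key (a joint): travel of the reset key, 0 = up, 0.005 m = fully down; a spring pushes it up: 1.2 N starts it, 4 N holds it fully down; it returns when let go
- start_well (a point): centre of the mouth of the start well (the right one), level with the top face
- start_key_top (a point): centre of the top of the square-cornered start key (26 x 20 mm), also 20 mm below the top face; not to be pressed
- start_key (a joint): travel of the start key, 0 = up, 0.005 m = fully down, same spring; leave it up
- shutter (a joint): shutter, a metal plate 57 (x) x 58 (y) x 4 mm on the top face: 0 = closed, centred over the reset well; 0.064 m = fully open, slid along the charger's -y (its right) to centre over the start well. About 1 N of friction, stays where it is left; starts up to 10 mm ajar
- ridge_top (a point): middle of the top of the push ridge on the shutter's centre, 16.5 mm above the charger's top face. The ridge stands 12 mm above the plate (plate top: 4.5 mm above the top face), is 10 mm thick along the charger's y, 40 mm long along its x, and moves with the shutter
- ridge_left: left (+y) half of the push ridge, 5 mm thick: pushed from its left to open. Origin at the foot of this half
- ridge_right: right (-y) half of the push ridge, 5 mm thick: pushed from its right to close. Origin at the foot of this half
- cradle (a point): centre of the floor of the cell cradle on the charger's top face, 42 mm behind the charger's middle; its rim is 6 mm high
- cell: flat grey cell 45 x 60 x 9 mm lying loose in the cradle with 2 mm play, origin at the centre of its underside
- tip_jar: small tan pot with soldering tips, 40 mm across, 58 mm high, loose on the bench; origin at the centre of its underside
- flux_bottle: small brown bottle with a black cap, 34 mm across, 70 mm high, loose; origin at the centre of its underside
- loupe: black conical loupe, 45 mm across, 28 mm high, loose; origin at the centre of its underside

How it is judged:
By the outcome, as a careful person would: the job done as asked, in the order asked, and still so for the second after the job is handed in, with the robot touching nothing.
It also fails if it takes over 51 s, if anything falls off the work surface, if the arm or the gripper's body presses on something with over 40 N, if the wrist force passes 120 N, or if a joint passes its speed limit or range.

## Robot

A 6-joint arm with a two-finger parallel gripper is mounted at the origin on a cart in front of the work surface, level with it; the furniture and walls round the work are solid. World frame = base frame: x ahead of the robot, y to its left, z up, the work surface at z = 0. Lengths are in mm, angles in rad, forces in N, time in s.
With the tool pointing down it reaches from about 250 to 725 mm from the base axis. Payload 4 kg.
Tool frame: the origin (TCP) lies at the very end of the fingers, on their centre line; the grasp point (between the pads) lies 19 mm behind it; z points along the fingers, y is the direction in which the jaws open and shut (so a half turn about z gives the same grasp; the last joint's range is limited). The gripper opens to 85 mm and grips with 20 to 120 N. Pads are 22 mm wide; open, the fingers measure 114 mm over their backs; the gripper's body (76 mm by 85 mm) begins 54 mm behind the grasp point. The pads swing forward as they close: fully open they stand 13 mm farther back than shut.
Start: joints at [-1.29, 0.241, 0.005, 1.335, 0, 1.571], TCP at [138.56, -480.417, 231.306] pointing down, gripper open.
Joint ranges: [-2.72, 2.72], [-1.05, 1.87], [-1.09, 1.28], [-1.99, 2.15], [-1.42, 1.44], [-3.14, 3.14]. Speed limits (rad/s): [2.79, 2.79, 3.14, 3.14, 3.14, 3.14].

## Interface

Orientations are given as a 3x3 rotation matrix whose columns are the frame's x, y, z axes.
In Python, from cell import readout, get_image, order gives the robot as it stands.
- The arm moves only by the shell command python3 -m inch 'ROWS' [FORCE]. ROWS is JSON, a list that holds one entry, the list of rows, each a list of 7 numbers: the turn, a rotation vector about the tool's x, y, z in rad, then the shift along the tool's x, y, z in cm, then the opening, from 0 (shut) to 1 (fully open). In form: [[[ax, ay, az, dx, dy, dz, hand], ...]]. A call has 1 to 5 rows; each row shifts and turns the commanded pose from where the row before left it, along the tool's axes as they then stand; what a row does not reach is not made up. A row lasts 1/12 s, in which the tool goes at most 41.7 mm and 7.16 degrees, less where a joint would pass 70% of its speed; a pose out of reach is approached as far as the arm can. A call is refused whole if a number of a shift passes 4.17 or a number of a turn 0.125, either way. A call with a gripper value outside its range is refused whole. The fingers move at their own pace and stop on an object; FORCE is the grip in N (left out, the last holds). Time passes only in rows, so rows that do not move let the fingers close. It gives the time, the measured TCP pose, the force and the opening at its end, in the units of the state.
- readout.read_state(): the state, without advancing time (a new reading comes with each control period).
- get_image(name): name is "side" or "top" or "wrist"; returns a dict with "frame" (384x512x3 uint8, blue, green, red), "K" (3x3 intrinsics, pixels), "R" (3x3) and "t" (3): a world point X has camera coordinates R X + t; the wrist camera has in their place "tool_from_camera" (4x4, takes a point from camera to tool coordinates, whose origin is the TCP and whose axes are the flange's). Camera axes: x right, y down, z forward; pixel columns grow to the right and rows downward; lengths in mm; the calibration is good to about 2 mm. A picture is of the moment at which its call begins: read the wrist's pose just before it. There is no depth.
- order.close_job(): hands the job in, once; it reports no verdict.
The state is a dict: "time_s": time; "q": joint angles; "joint_velocities": joint speeds; "tau": joint torques, N m; "tcp_pos": TCP position; "tool_rot": TCP orientation; "contact_force": force on the tool from outside, world axes, zero at the start; "moment": the same for the moment, N m; "gripper_width": finger opening in mm.
Only numpy, scipy, OpenCV 4.12 (cv2) and the standard library are available. Lean on these libraries where they do the work, as an engineer would, in place of code of your own. Each camera call takes 0.05 s, during which the arm holds its last target.

## Working session

There is one attempt and no reset: what is moved stays moved. The work goes in short steps, Python scripts to look and compute and a shell command to move; the robot and the scene stay as the last step left them, time stands still between calls to the robot, and variables do not carry over. Pictures are saved under pics/ and viewed, and the job is handed in when it is done.

```bash
ls; mkdir -p pics
python3 - <<'E'
from cell import readout, get_image
import cv2, numpy as np
s=readout.read_state()
print({k:np.round(v,3).tolist() for k,v in s.items()})
for n in ("side","top","wrist"):
    d=get_image(n); cv2.imwrite(f"pics/{n}0.png",d["frame"])
    print(n,{k:np.round(v,3).tolist() for k,v in d.items() if k!="frame"})
E
```

```text
pics
{'time_s': 0.0, 'q': [-1.29, 0.241, 0.004, 1.335, -0.0, 1.571], 'joint_velocities': [0.001, -0.001, -0.001, 0.0, -0.002, -0.001], 'tau': [0.0, -37.232, 25.241, 0.017, -0.0, 0.0], 'tcp_pos': [138.399, -479.806, 230.41], 'tool_rot': [[0.961, 0.277, -0.001], [0.277, -0.961, 0.002], [-0.0, -0.002, -1.0]], 'contact_force': [-0.639, -0.536, 0.307], 'moment': [0.002, -0.026, 0.02], 'gripper_width': 85.47}
side {'K': [[375.993, 0.0, 254.172], [0.0, 375.993, 192.412], [0.0, 0.0, 1.0]], 'R': [[-0.932, -0.362, -0.021], [-0.179, 0.509, -0.842], [0.316, -0.781, -0.539]], 't': [439.626, 190.492, 882.454]}
top {'K': [[358.643, 0.0, 258.832], [0.0, 358.643, 194.781], [0.0, 0.0, 1.0]], 'R': [[-0.02, -1.0, 0.012], [-0.995, 0.019, -0.096], [0.096, -0.013, -0.995]], 't': [-88.009, 512.759, 898.538]}
wrist {'K': [[270.887, 0.0, 254.661], [0.0, 270.887, 189.652], [0.0, 0.0, 1.0]], 'tool_from_camera': [[-0.0, -0.95, -0.311, 79.198], [1.0, -0.0, -0.001, -0.116], [0.001, -0.311, 0.95, -142.183], [0.0, 0.0, 0.0, 1.0]]}
```

View pics/side0.png

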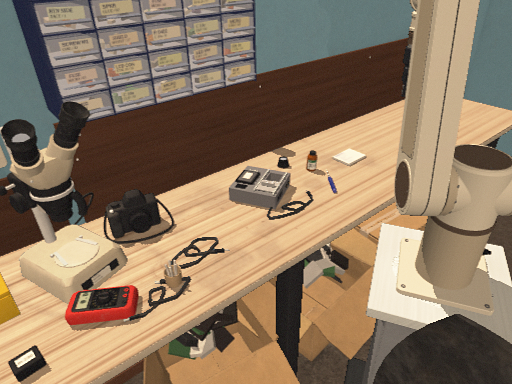

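View pics/top0.png

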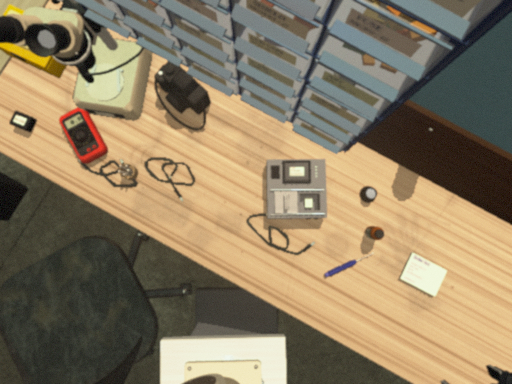

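Run:
```python
import cv2
f=cv2.imread("pics/top0.png")
print(f.shape)
```

```text
(384, 512, 3)
```

The top view shows the charger near (297,190), the loupe at (368,194), the flux bottle at (374,232) and the tip jar at (127,172). I'll enlarge it.

Run:
```python
import cv2
f=cv2.imread("pics/top0.png")[145:235,240:350]
cv2.imwrite("pics/top0c.png",cv2.resize(f,None,fx=7,fy=6.6,interpolation=cv2.INTER_CUBIC)) if 0 else cv2.imwrite("pics/top0c.png",cv2.resize(f,None,fx=6,fy=6,interpolation=cv2.INTER_CUBIC))
f=cv2.imread("pics/side0.png")[140:230,215:325]
cv2.imwrite("pics/side0c.png",cv2.resize(f,None,fx=6,fy=6,interpolation=cv2.INTER_CUBIC))
```

```text
(no output)
```

View pics/top0c.png

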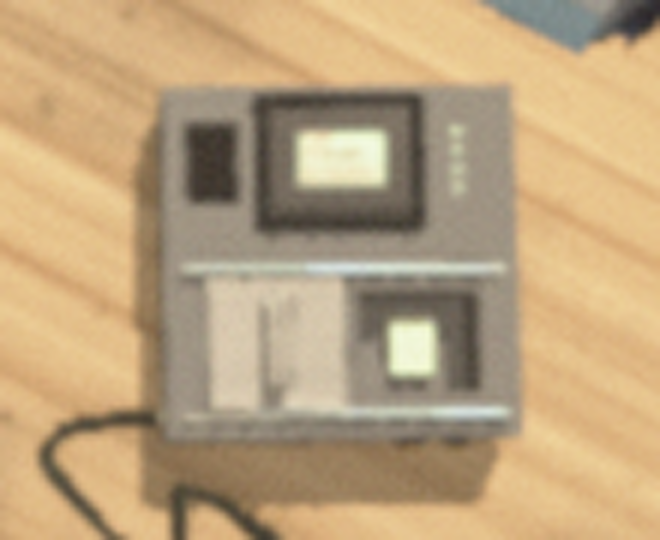

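View pics/side0c.png

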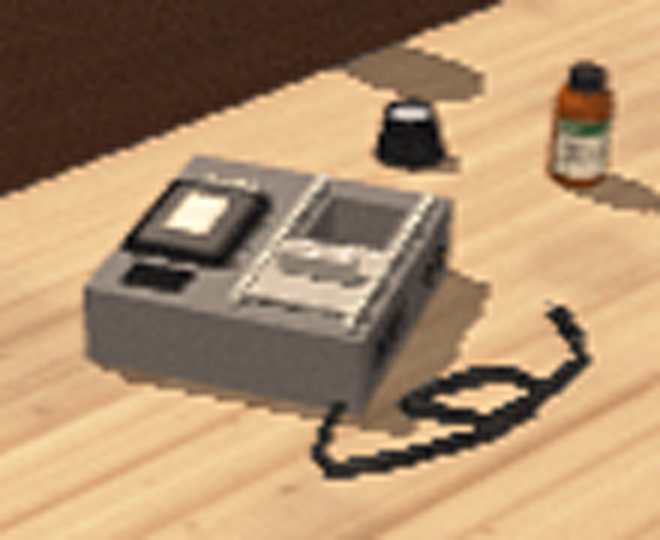

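```bash
cat > h.py <<'E'
import numpy as np, cv2
from cell import readout, get_image
def ray(d,uv,z):
    K=np.array(d["K"]);
    if "R" in d: R=np.array(d["R"]);t=np.array(d["t"])
    C=-R.T@t; v=R.T@np.linalg.solve(K,[uv[0],uv[1],1.]); return C+v*(z-C[2])/v[2]
def wr(d,s):
    T=np.array(d["tool_from_camera"]);Rt=np.array(s["tool_rot"]);p=np.array(s["tcp_pos"])
    Rw=Rt@T[:3,:3]; C=Rt@T[:3,3]+p
    d["R"]=Rw.T; d["t"]=-Rw.T@C; return d
def proj(d,X):
    c=np.array(d["R"])@np.array(X)+np.array(d["t"]); u=np.array(d["K"])@c; return u[:2]/u[2]
E
python3 - <<'E'
from h import *
s=readout.read_state()
d=get_image("top")
P=lambda u,v,z:np.round(ray(d,(240+(u+.5)/6-.5,145+(v+.5)/6-.5),z),1)[:2]
print("BL,BR corner",P(162,88,44),P(512,87,44))
print("FL,FR",P(163,432,44),P(520,432,44))
print("rails back",P(182,268,50),P(505,268,50),"front",P(187,413,50),P(510,413,50))
print("start key",P(413,348,24)); print("shutter LR",P(206,345,48.5),P(347,345,48.5),"ridge",P(278,345,60))
print("loupe",ray(d,(368,194),28),"flux",ray(d,(375,232),70))
E
```

```text
BL,BR corner [ 599.7 -119.5] [ 597.4 -268.4]
FL,FR [ 453.8 -116.6] [ 450.8 -266.2]
rails back [ 521.9 -125.9] [ 519.4 -261.3] front [ 461.3 -126.6] [ 458.6 -261.1]
start key [ 488.4 -225.5]
shutter LR [ 489.6 -135.2] [ 488.4 -194.2] ridge [ 488.1 -164.3]
loupe [ 507.26406703 -379.43586477   28.        ] flux [ 410.16100924 -378.46660625   70.        ]
```

The charger is centred near (525,-193) with a yaw of about -0.018, and the shutter is about 4 mm ajar, which fits the given sizes. I'll align the tool, shut the fingers and go above it.

```bash
python3 -m inch '[[[0,0,0.1,0,0,0,0],[0,0,0.1,0,0,0,0],[0,0,0.1,0,0,0,0],[0,0,0,1.5,-1.6,0,0],[0,0,0,2.4,-2.7,0.2,0]]]' 20; python3 -m inch '[[[0,0,0,2.4,-2.7,0.2,0],[0,0,0,2.4,-2.7,0.2,0],[0,0,0,2.4,-2.7,0.2,0],[0,0,0,2.4,-2.7,0.2,0],[0,0,0,2.4,-2.7,0.2,0]]]'
```

```text
time_s: 0.62
tcp_pos: [177.6, -439.7, 229.1]
tool_rot: [[1.0, -0.024, -0.0], [-0.024, -1.0, -0.001], [-0.0, 0.001, -1.0]]
contact_force: [0.9, -0.2, 0.4]
gripper_width: 25.5
time_s: 1.03
tcp_pos: [301.7, -304.0, 219.2]
tool_rot: [[1.0, -0.02, 0.0], [-0.02, -1.0, -0.0], [0.0, 0.0, -1.0]]
contact_force: [1.3, 0.1, 1.1]
gripper_width: 0.2
```

```bash
python3 -m inch '[[[0,0,0,2.4,-2.7,0.3,0],[0,0,0,2.4,-2.7,0.3,0],[0,0,0,2.4,-2.7,0.3,0],[0,0,0,2.4,-2.7,0.3,0],[0,0,0,2.0,-2.4,0.3,0]]]'; python3 -m inch '[[[0,0,0,2.0,-2.0,0.3,0],[0,0,0,1.5,-1.5,0.2,0],[0,0,0,0,0,0,0],[0,0,0,0,0,0,0]]]'
python3 - <<'E'
from h import *
s=readout.read_state(); d=wr(get_image("wrist"),s); cv2.imwrite("pics/w1.png",cv2.resize(d["frame"],(768,576),interpolation=cv2.INTER_CUBIC))
print(s["tcp_pos"],s["contact_force"],s["tool_rot"])
E
```

```text
time_s: 1.45
tcp_pos: [420.7, -173.9, 204.1]
tool_rot: [[1.0, -0.018, 0.0], [-0.018, -1.0, 0.0], [0.0, -0.0, -1.0]]
contact_force: [0.4, -1.0, -0.6]
gripper_width: -0.6
time_s: 1.78
tcp_pos: [455.3, -140.6, 198.8]
tool_rot: [[1.0, -0.017, -0.001], [-0.017, -1.0, 0.0], [-0.001, 0.0, -1.0]]
contact_force: [-0.0, 0.3, 0.1]
gripper_width: 0.4
[ 455.28466389 -140.59492818  198.77081014] [-0.01577157  0.30702441  0.07215367] [[ 9.99859700e-01 -1.66969347e-02 -1.33882916e-03]
 [-1.66969330e-02 -9.99860596e-01  1.24864389e-05]
 [-1.33885101e-03  9.86965362e-06 -9.99999104e-01]]
```

View pics/w1.png

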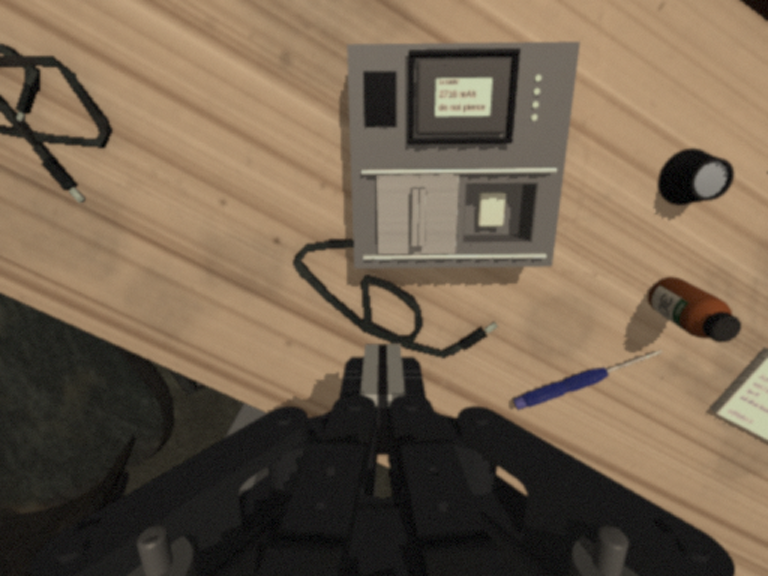

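Run:
```python
from h import *
s=readout.read_state(); d=wr(get_image("wrist"),s); np.savez("w1.npz",K=d["K"],R=d["R"],t=d["t"])
cv2.imwrite("pics/w1c.png",cv2.resize(d["frame"][20:190,220:395],None,fx=3.5,fy=3.5,interpolation=cv2.INTER_CUBIC))
cv2.imwrite("pics/w1t.png",cv2.resize(d["frame"][220:300,200:310],None,fx=6,fy=6,interpolation=cv2.INTER_CUBIC))
```

```text
(no output)
```

View pics/w1c.png

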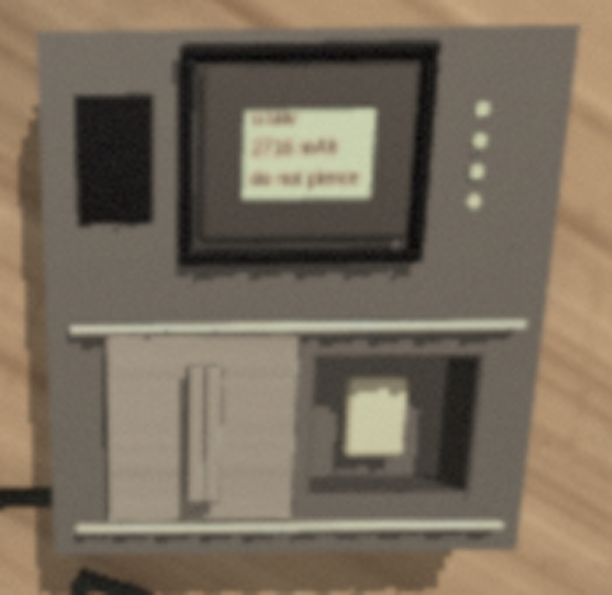

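View pics/w1t.png

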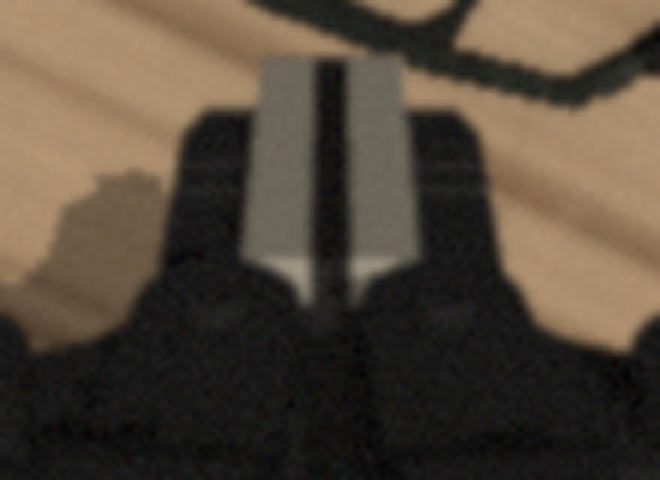

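Run:
```python
from h import *
d=dict(np.load("w1.npz"))
P=lambda u,v,z:np.round(ray(d,(220+(u+.5)/3.5-.5,20+(v+.5)/3.5-.5),z),1)[:2]
print("corner BL BR FR FL",P(40,33,44),P(578,26,44),P(516,548,44),P(55,550,44))
print("rail back",P(68,329,50),P(527,324,50),"front",P(75,528,50),P(504,524,50))
print("well start corners",P(312,355,44),P(480,355,44),P(468,492,44),P(307,490,44))
print("start key c",P(376,420,24))
print("shutter corners",P(106,340,48.5),P(300,338,48.5),P(292,516,48.5),P(108,519,48.5))
print("ridge top corners",P(205,366,60.5),P(221,366,60.5),P(210,500,60.5),P(191,500,60.5),P(206,433,60.5))
# tip
s=readout.read_state(); T=np.array(get_image("wrist")["tool_from_camera"]); Ti=np.linalg.inv(T);K=d["K"]
for X in [(11,0,0),(0,0,0),(11,7.3,0),(11,-7.3,0),(11,14.5,-8),(11,14.5,-12),(11,7.3,-25)]:
    c=Ti[:3,:3]@np.array(X,float)+Ti[:3,3]; u=K@c; u=u[:2]/u[2]; print(X,(u-[200,220])*6)
```

```text
corner BL BR FR FL [ 600.2 -120.9] [ 599.1 -269.1] [ 450.2 -268.5] [ 452.3 -119. ]
rail back [ 521.6 -126.1] [ 520.5 -261.7] front [ 461.  -126.1] [ 459.8 -261.4]
well start corners [ 512.3 -199.7] [ 511.4 -250.8] [ 469.  -251.2] [ 470.6 -200. ]
start key c [ 489.5 -225.7]
shutter corners [ 518.2 -137.2] [ 517.7 -195.1] [ 463.3 -194.7] [ 463.4 -136.5]
ridge top corners [ 511.  -165.8] [ 510.9 -170.5] [ 471.6 -167.7] [ 471.7 -161.9] [ 491.7 -166.3]
(11, 0, 0) [329.36541347  31.84337247]
(0, 0, 0) [329.38214777 133.61719372]
(11, 7.3, 0) [405.26085107  31.85122957]
(11, -7.3, 0) [253.47835928  31.83551623]
(11, 14.5, -8) [487.80694758  69.99288998]
(11, 14.5, -12) [491.9502828   90.56036298]
(11, 7.3, -25) [418.7743436 165.5338144]
```

The charger's front half is clear: reset well centre near (491,-161.5), ridge near y -166. I'll go down to the left of the ridge.

```bash
python3 -m inch '[[[0,0,0,1.2,-0.2,2.0,0],[0,0,0,1.2,-0.2,3.0,0],[0,0,0,1.1,-0.1,3.0,0],[0,0,0,0,0,2.4,0],[0,0,0,0,0,2.0,0]]]'; python3 -m inch '[[[0,0,0,0,0,0.8,0],[0,0,0,0,0,0.3,0],[0,0,0,0,0,0,0]]]'
python3 - <<'E'
from h import *
s=readout.read_state(); d=wr(get_image("wrist"),s); cv2.imwrite("pics/w2.png",cv2.resize(d["frame"],(768,576),interpolation=cv2.INTER_CUBIC))
d=get_image("side"); cv2.imwrite("pics/s2.png",cv2.resize(d["frame"][130:240,200:330],None,fx=5,fy=5,interpolation=cv2.INTER_CUBIC))
print(s["tcp_pos"],s["contact_force"])
E
```

```text
time_s: 2.35
tcp_pos: [489.2, -138.1, 73.6]
tool_rot: [[1.0, -0.021, -0.001], [-0.021, -1.0, 0.0], [-0.001, -0.0, -1.0]]
contact_force: [-0.5, 0.1, -0.7]
gripper_width: 0.0
time_s: 2.6
tcp_pos: [489.7, -137.8, 64.4]
tool_rot: [[1.0, -0.021, -0.001], [-0.021, -1.0, 0.0], [-0.001, -0.0, -1.0]]
contact_force: [0.4, -0.4, -1.0]
gripper_width: -0.2
[ 489.72540054 -137.78039954   64.38081581] [ 0.39404464 -0.38668769 -0.95483995]
```

View pics/w2.png

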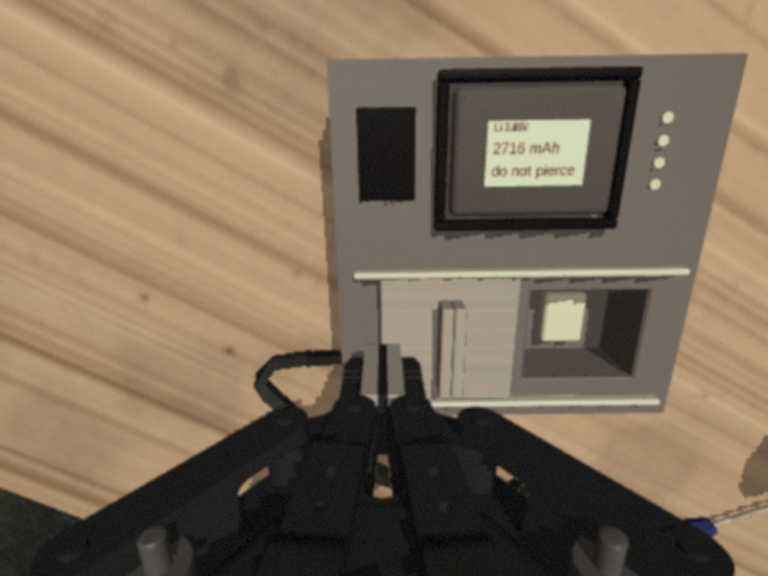

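View pics/s2.png

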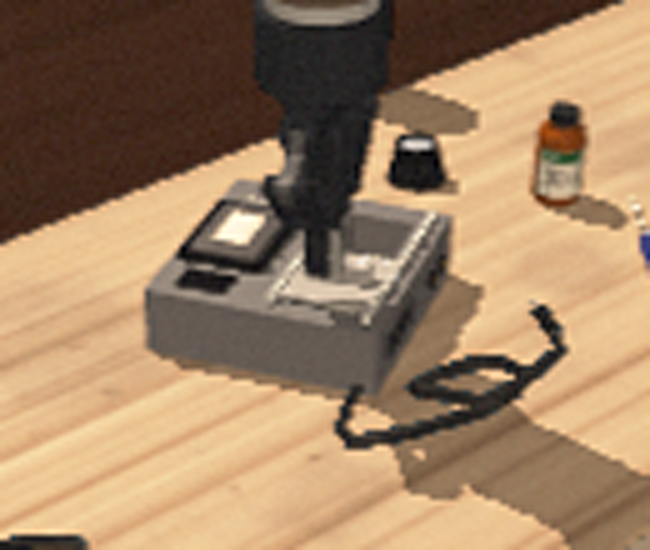

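```bash
python3 -m inch '[[[0,0,-0.012,0,0,0.7,0],[0,0,0,0,0,0.4,0],[0,0,0,0,0.6,0.0,0],[0,0,0,0,0.4,0,0],[0,0,0,0,0,0,0]]]'; python3 -m inch '[[[0,0,0,0,0.2,0,0],[0,0,0,0,0.2,0,0]]]';python3 -m inch '[[[0,0,0,0,0.2,0,0],[0,0,0,0,0.2,0,0]]]'
```

```text
time_s: 3.12
tcp_pos: [490.4, -148.0, 53.5]
tool_rot: [[1.0, -0.008, 0.001], [-0.008, -1.0, -0.001], [0.001, 0.001, -1.0]]
contact_force: [-0.3, 0.0, -0.3]
gripper_width: 0.1
time_s: 3.28
tcp_pos: [490.2, -151.1, 53.4]
tool_rot: [[1.0, -0.007, 0.0], [-0.007, -1.0, 0.001], [0.0, -0.001, -1.0]]
contact_force: [-0.5, 0.8, 0.2]
gripper_width: -0.3
time_s: 3.45
tcp_pos: [490.2, -155.1, 53.4]
tool_rot: [[1.0, -0.007, 0.0], [-0.007, -1.0, 0.0], [0.0, -0.0, -1.0]]
contact_force: [0.4, 0.6, 0.4]
gripper_width: 0.2
```

```bash
python3 -m inch '[[[0,0,0,0,0.3,0,0],[0,0,0,0,0.4,0,0],[0,0,0,0,0.4,0,0],[0,0,0,0,0.4,0,0],[0,0,0,0,0.4,0,0]]]'; python3 -m inch '[[[0,0,0,0,0.4,0,0],[0,0,0,0,0.4,0,0],[0,0,0,0,0.4,0,0],[0,0,0,0,0.3,0,0],[0,0,0,0,0.3,0,0]]]';python3 -m inch '[[[0,0,0,0,0.3,0,0],[0,0,0,0,0.3,0,0],[0,0,0,0,0.1,0,0],[0,0,0,0,0,0,0]]]'
python3 - <<'E'
from h import *
s=readout.read_state(); d=wr(get_image("wrist"),s); cv2.imwrite("pics/w3.png",cv2.resize(d["frame"],(768,576),interpolation=cv2.INTER_CUBIC))
print(s["tcp_pos"],s["contact_force"])
E
```

```text
time_s: 3.87
tcp_pos: [490.1, -174.6, 53.4]
tool_rot: [[1.0, -0.007, 0.0], [-0.007, -1.0, -0.0], [0.0, 0.0, -1.0]]
contact_force: [-0.1, 1.1, 0.2]
gripper_width: 0.2
time_s: 4.28
tcp_pos: [489.9, -192.5, 53.3]
tool_rot: [[1.0, -0.007, 0.0], [-0.007, -1.0, -0.0], [0.0, 0.0, -1.0]]
contact_force: [0.1, 0.9, 0.4]
gripper_width: 0.1
time_s: 4.62
tcp_pos: [489.7, -199.5, 53.3]
tool_rot: [[1.0, -0.008, -0.0], [-0.008, -1.0, -0.0], [-0.0, 0.0, -1.0]]
contact_force: [-0.6, 0.3, -0.2]
gripper_width: -0.2
[ 489.72317101 -199.52998893   53.29736635] [-0.64838848  0.3008829  -0.19668972]
```

View pics/w3.png

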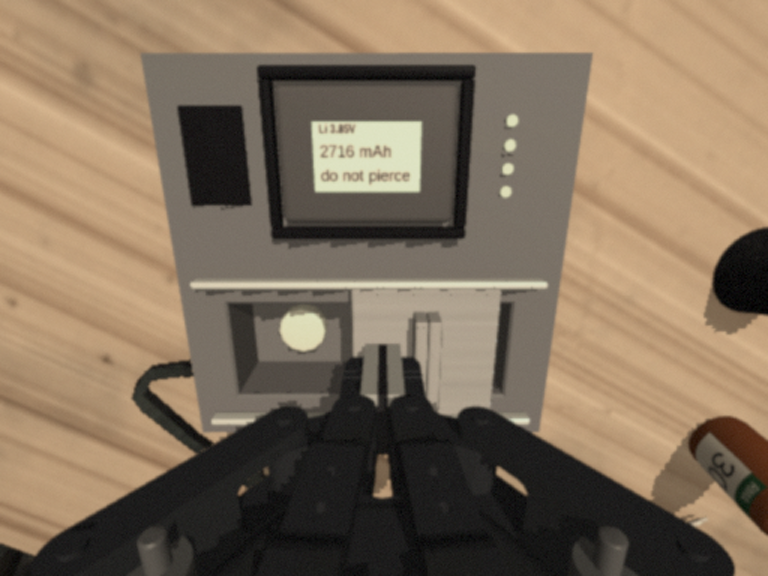

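The shutter is sliding: the round key is uncovered at (302,331) and the plate is a little short of the end. I'll continue slowly to the stop.

```bash
python3 -m inch '[[[0,0,0,0,0.2,0,0],[0,0,0,0,0.2,0,0],[0,0,0,0,0.2,0,0],[0,0,0,0,0.1,0,0]]]'; python3 -m inch '[[[0,0,0,0,0.1,0,0],[0,0,0,0,0.1,0,0]]]'
```

```text
time_s: 5.0
tcp_pos: [489.4, -206.2, 53.1]
tool_rot: [[1.0, -0.007, -0.001], [-0.007, -1.0, 0.0], [-0.001, -0.0, -1.0]]
contact_force: [0.2, 0.5, 0.7]
gripper_width: -0.4
time_s: 5.17
tcp_pos: [489.4, -208.1, 53.1]
tool_rot: [[1.0, -0.007, -0.001], [-0.007, -1.0, 0.0], [-0.001, -0.0, -1.0]]
contact_force: [0.1, 0.6, 0.2]
gripper_width: -0.3
```

```bash
python3 -m inch '[[[0,0,0,0,0.08,0,0],[0,0,0,0,0.08,0,0]]]'
```

```text
time_s: 5.33
tcp_pos: [489.5, -209.6, 53.2]
tool_rot: [[1.0, -0.007, -0.0], [-0.007, -1.0, 0.0], [-0.0, -0.0, -1.0]]
contact_force: [-0.2, 2.5, -0.1]
gripper_width: -0.1
```

```bash
python3 -m inch '[[[0,0,0,0,0.03,0,0],[0,0,0,0,0,0,0]]]'
python3 - <<'E'
from h import *
s=readout.read_state(); d=wr(get_image("wrist"),s); cv2.imwrite("pics/w4.png",cv2.resize(d["frame"],(768,576),interpolation=cv2.INTER_CUBIC))
print(s["tcp_pos"],s["contact_force"])
E
```

```text
time_s: 5.5
tcp_pos: [489.5, -209.6, 53.2]
tool_rot: [[1.0, -0.007, -0.0], [-0.007, -1.0, 0.001], [-0.0, -0.001, -1.0]]
contact_force: [-1.0, 2.5, 0.5]
gripper_width: -0.3
[ 489.46337635 -209.623802     53.18583425] [-0.95128363  2.52858073  0.51425955]
```

View pics/w4.png

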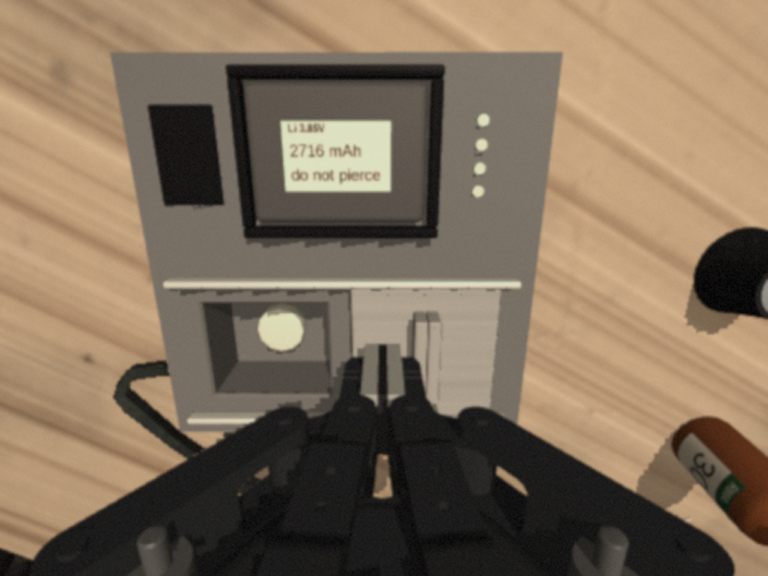

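The stop is felt: 2.5 N with no further motion, and the plate covers the start well. I'll locate the round key in this view at (281,330) and in the earlier one.

Run:
```python
from h import *
s=readout.read_state(); d=wr(get_image("wrist"),s)
P=lambda u,v,z:np.round(ray(d,((u+.5)/1.5-.5,(v+.5)/1.5-.5),z),1)[:2]
print("key",P(281,330,24)); print("well corners",P(203,303,44),P(351,303,44),P(216,393,14))
print("corners",P(112,53,44),P(562,53,44)); print("rail",P(165,285,50),P(521,285,50))
print("ridge top",P(414,313,60.5),P(440,313,60.5)); print("plate",P(352,290,48.5),P(500,290,48.5))
d=get_image("top"); cv2.imwrite("pics/t4.png",cv2.resize(d["frame"][145:235,240:350],None,fx=6,fy=6,interpolation=cv2.INTER_CUBIC))
d=get_image("side"); cv2.imwrite("pics/s4.png",cv2.resize(d["frame"][140:230,215:325],None,fx=6,fy=6,interpolation=cv2.INTER_CUBIC))
```

```text
key [ 491.  -162.8]
well corners [ 512.  -138.3] [ 511.6 -197.2] [ 451.2 -123.5]
corners [ 600.4 -120.9] [ 599.2 -269.6]
rail [ 521.6 -127.8] [ 520.7 -261.9]
ridge top [ 513.8 -221. ] [ 513.8 -230.3]
plate [ 518.6 -198.1] [ 518.2 -254.6]
```

View pics/s4.png

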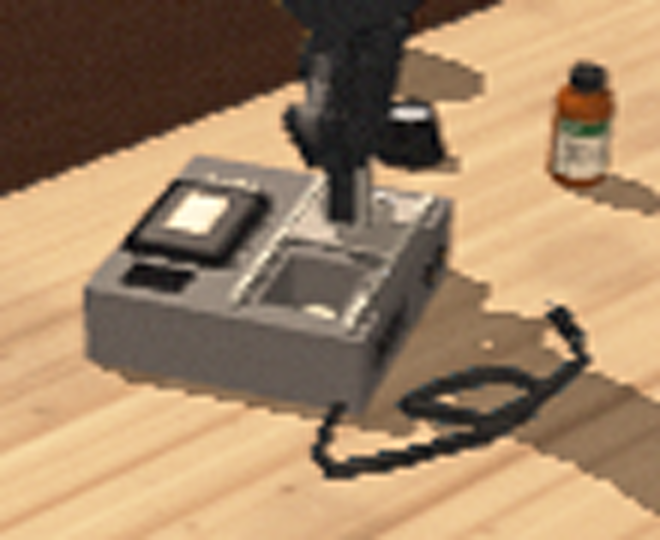

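The charger hasn't moved: its corners are within 0.2 mm and the key sits near (491,-162). I'll back off, rise and go over the reset well.

```bash
python3 -m inch '[[[0,0,0,0,-0.4,0,0],[0,0,0,0,0,-1.0,0],[0,0,0,0,0,-1.2,0],[0,0,0,0.1,-1.5,0,0],[0,0,0,0,-1.5,0,0]]]'; python3 -m inch '[[[0,0,0,0,-1.1,0,0],[0,0,0,0,-0.3,0,0],[0,0,0,0,0,0,0],[0,0,0,0,0,0,0]]]'
python3 - <<'E'
from h import *
s=readout.read_state(); d=wr(get_image("wrist"),s); cv2.imwrite("pics/w5.png",cv2.resize(d["frame"][150:320,120:350],None,fx=3.4,fy=3.4,interpolation=cv2.INTER_CUBIC))
print(s["tcp_pos"],s["contact_force"])
d=get_image("side"); cv2.imwrite("pics/s5.png",cv2.resize(d["frame"][140:230,215:325],None,fx=6,fy=6,interpolation=cv2.INTER_CUBIC))
d=get_image("top"); cv2.imwrite("pics/t5.png",cv2.resize(d["frame"][145:235,240:350],None,fx=6,fy=6,interpolation=cv2.INTER_CUBIC))
E
```

```text
time_s: 6.12
tcp_pos: [492.7, -177.2, 77.4]
tool_rot: [[1.0, -0.009, 0.004], [-0.009, -1.0, -0.003], [0.004, 0.003, -1.0]]
contact_force: [0.3, -0.2, -0.0]
gripper_width: -0.1
time_s: 6.45
tcp_pos: [491.3, -162.3, 75.6]
tool_rot: [[1.0, -0.007, 0.001], [-0.007, -1.0, -0.001], [0.001, 0.001, -1.0]]
contact_force: [-0.6, 0.3, 0.3]
gripper_width: 0.3
[ 491.30863699 -162.3116142    75.6040886 ] [-0.58556504  0.29584326  0.34002739]
```

View pics/w5.png

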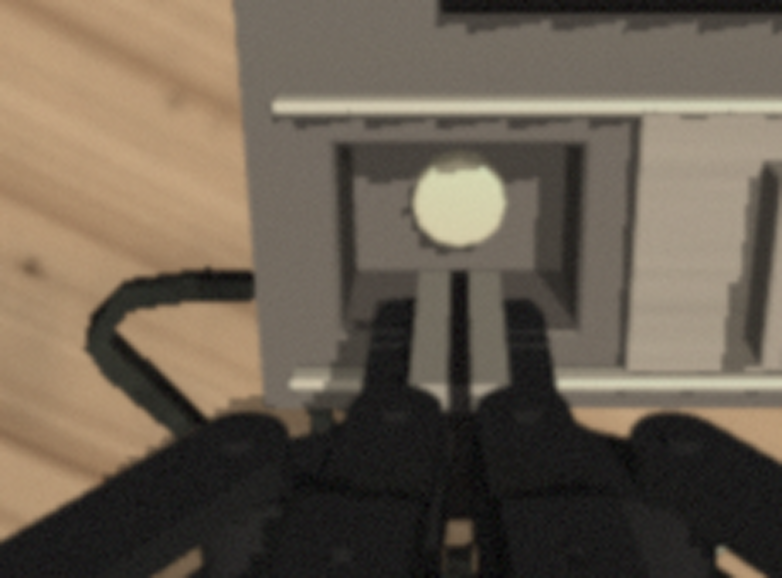

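View pics/s5.png

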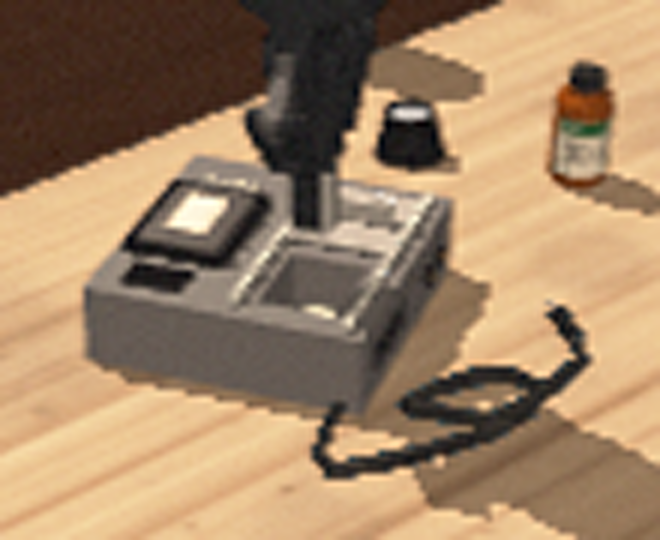

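View pics/t5.png

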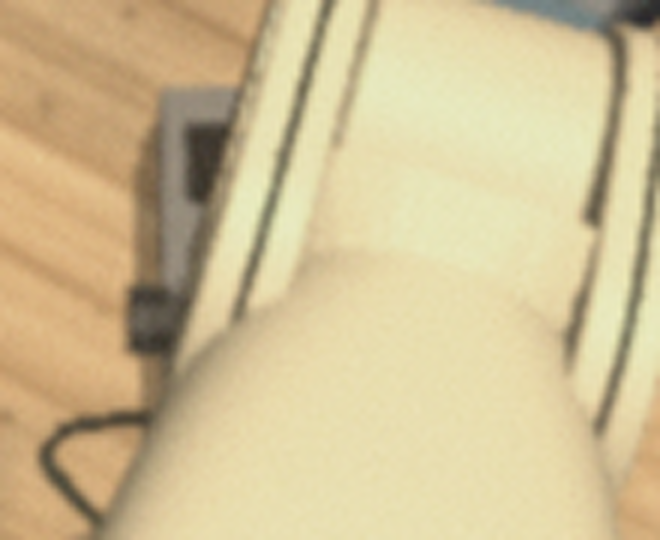

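```bash
python3 -m inch '[[[0,0,0,0,0,1.0,0],[0,0,0,0,0,1.0,0],[0,0,0,0,0,0.5,0],[0,0,0,0,0,0.2,0],[0,0,0,0,0,0,0]]]'
python3 - <<'E'
from h import *
s=readout.read_state(); d=wr(get_image("wrist"),s); cv2.imwrite("pics/w6.png",cv2.resize(d["frame"][150:320,120:350],None,fx=3.4,fy=3.4,interpolation=cv2.INTER_CUBIC))
print(s["tcp_pos"],s["contact_force"], proj(d,[491,-162.3,44]))
d=get_image("side"); cv2.imwrite("pics/s6.png",cv2.resize(d["frame"][140:230,215:325],None,fx=6,fy=6,interpolation=cv2.INTER_CUBIC))
E
```

```text
time_s: 7.02
tcp_pos: [490.1, -161.8, 47.0]
tool_rot: [[1.0, -0.007, -0.003], [-0.007, -1.0, 0.001], [-0.003, -0.001, -1.0]]
contact_force: [-0.3, -0.9, -0.5]
gripper_width: 0.1
[ 490.05526537 -161.81280717   46.98250322] [-0.27412315 -0.86739111 -0.52105037] [255.71505795 238.38938027]
```

View pics/w6.png

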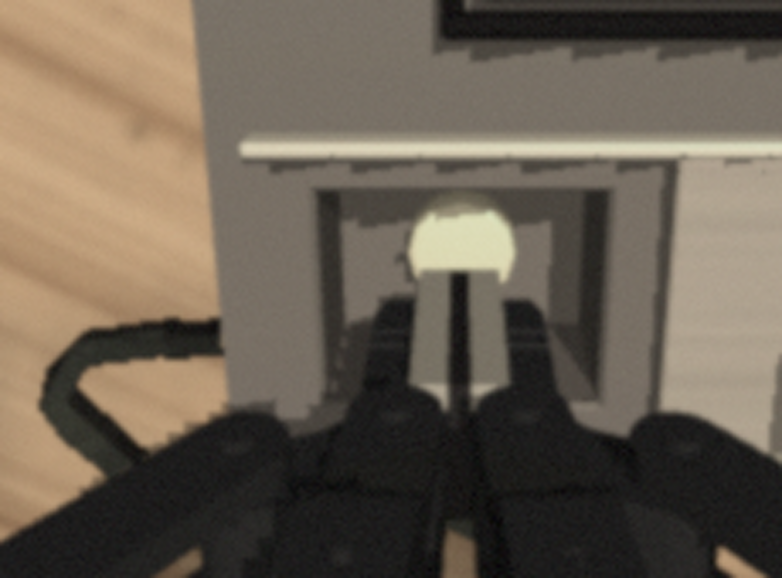

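View pics/s6.png

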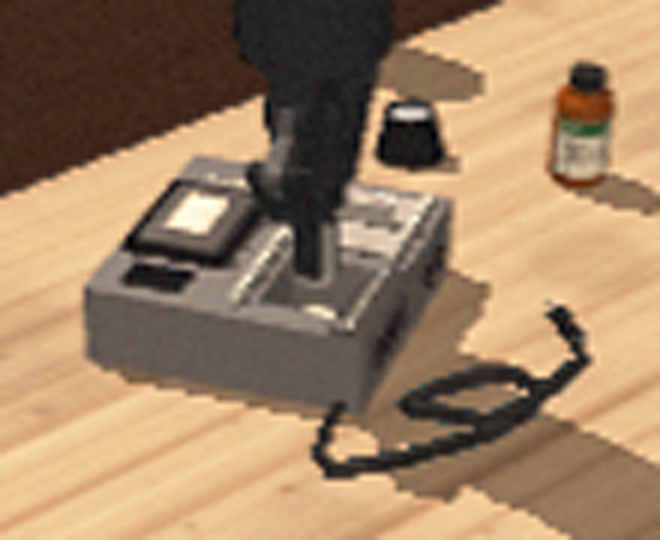

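Tip is centred over the well, in both axes. I'll go down to just above the key and then slowly.

```bash
python3 -m inch '[[[0,0,0,0,0,0.6,0],[0,0,0,0,0,0.6,0],[0,0,0,0,0,0.4,0],[0,0,0,0,0,0.2,0],[0,0,0,0,0,0,0]]]'; python3 -m inch '[[[0,0,0,0,0,0.2,0],[0,0,0,0,0,0.1,0]]]'
```

```text
time_s: 7.53
tcp_pos: [490.4, -161.8, 29.5]
tool_rot: [[1.0, -0.007, -0.001], [-0.007, -1.0, 0.0], [-0.001, -0.0, -1.0]]
contact_force: [0.0, -0.3, -0.1]
gripper_width: -0.0
time_s: 7.7
tcp_pos: [491.1, -162.1, 27.2]
tool_rot: [[1.0, -0.007, 0.0], [-0.007, -1.0, -0.0], [0.0, 0.0, -1.0]]
contact_force: [-0.1, -0.2, -0.3]
gripper_width: 0.2
```

```bash
python3 -m inch '[[[0,0,0,0,0,0.1,0],[0,0,0,0,0,0.1,0]]]'; python3 -m inch '[[[0,0,0,0,0,0.1,0],[0,0,0,0,0,0.1,0]]]'
```

```text
time_s: 7.87
tcp_pos: [491.2, -162.0, 25.4]
tool_rot: [[1.0, -0.007, 0.0], [-0.007, -1.0, -0.0], [0.0, 0.0, -1.0]]
contact_force: [-0.5, -0.8, 0.1]
gripper_width: 0.1
time_s: 8.03
tcp_pos: [491.1, -162.0, 23.4]
tool_rot: [[1.0, -0.007, 0.0], [-0.007, -1.0, -0.0], [0.0, 0.0, -1.0]]
contact_force: [-0.1, 0.2, 0.8]
gripper_width: 0.1
```

```bash
python3 -m inch '[[[0,0,0,0,0,0.1,0],[0,0,0,0,0,0.1,0]]]'; python3 -m inch '[[[0,0,0,0,0,0.1,0],[0,0,0,0,0,0.05,0]]]'; python3 -m inch '[[[0,0,0,0,0,0.05,0],[0,0,0,0,0,0.03,0]]]'
```

```text
time_s: 8.2
tcp_pos: [491.1, -162.0, 21.5]
tool_rot: [[1.0, -0.007, 0.0], [-0.007, -1.0, -0.0], [0.0, 0.0, -1.0]]
contact_force: [0.6, 0.7, 2.9]
gripper_width: -0.1
time_s: 8.37
tcp_pos: [491.2, -162.1, 20.0]
tool_rot: [[1.0, -0.007, 0.0], [-0.007, -1.0, -0.0], [0.0, 0.0, -1.0]]
contact_force: [-1.2, 0.1, 3.9]
gripper_width: 0.1
time_s: 8.53
tcp_pos: [491.1, -162.1, 19.2]
tool_rot: [[1.0, -0.007, 0.0], [-0.007, -1.0, -0.0], [0.0, 0.0, -1.0]]
contact_force: [-0.7, -0.2, 5.2]
gripper_width: -0.1
```

```bash
python3 -m inch '[[[0,0,0,0,0,0.05,0],[0,0,0,0,0,0,0]]]'
```

```text
time_s: 8.7
tcp_pos: [491.2, -162.1, 19.0]
tool_rot: [[1.0, -0.007, 0.0], [-0.007, -1.0, -0.0], [0.0, 0.0, -1.0]]
contact_force: [-1.9, 1.0, 6.3]
gripper_width: -0.1
```

At bottom: z 19.0, 6 N, with no more travel. I'll hold here.

```bash
python3 -m inch '[[[0,0,0,0,0,0.02,0],[0,0,0,0,0,0,0],[0,0,0,0,0,0,0],[0,0,0,0,0,0,0],[0,0,0,0,0,0,0]]]'; for i in 1 2 3; do python3 -m inch '[[[0,0,0,0,0,0,0],[0,0,0,0,0,0,0],[0,0,0,0,0,0,0],[0,0,0,0,0,0,0],[0,0,0,0,0,0,0]]]'; done; python3 -m inch '[[[0,0,0,0,0,0,0],[0,0,0,0,0,0,0],[0,0,0,0,0,0,0]]]'
```

```text
time_s: 9.12
tcp_pos: [491.2, -162.1, 19.0]
tool_rot: [[1.0, -0.007, 0.001], [-0.007, -1.0, -0.0], [0.001, 0.0, -1.0]]
contact_force: [-2.1, 1.5, 7.9]
gripper_width: -0.0
time_s: 9.53
tcp_pos: [491.2, -162.1, 19.0]
tool_rot: [[1.0, -0.007, 0.001], [-0.007, -1.0, -0.0], [0.001, 0.0, -1.0]]
contact_force: [-2.5, -0.1, 7.7]
gripper_width: 0.0
time_s: 9.95
tcp_pos: [491.2, -162.1, 19.0]
tool_rot: [[1.0, -0.007, 0.001], [-0.007, -1.0, -0.0], [0.001, 0.0, -1.0]]
contact_force: [-2.7, 0.9, 7.0]
gripper_width: 0.0
time_s: 10.37
tcp_pos: [491.2, -162.1, 19.0]
tool_rot: [[1.0, -0.007, 0.001], [-0.007, -1.0, -0.0], [0.001, 0.0, -1.0]]
contact_force: [-2.2, 1.2, 7.4]
gripper_width: 0.1
time_s: 10.62
tcp_pos: [491.2, -162.1, 19.0]
tool_rot: [[1.0, -0.007, 0.001], [-0.007, -1.0, -0.0], [0.001, 0.0, -1.0]]
contact_force: [-2.0, 0.5, 7.5]
gripper_width: 0.1
```

```bash
python3 -m inch '[[[0,0,0,0,0,-0.5,0],[0,0,0,0,0,-1.5,0],[0,0,0,0,0,-2.0,0],[0,0,0,0,0,-1.7,0],[0,0,0,0,0,-0.3,0]]]'; python3 -m inch '[[[0,0,0,0,1.2,0,0],[0,0,0,0,2.4,0,0],[0,0,0,0,2.4,0,0],[0,0,0,0,2.4,0,0],[0,0,0,0,1.2,0,0]]]';python3 -m inch '[[[0,0,0,0,0,0,0],[0,0,0,0,0,0.5,0],[0,0,0,0,0,0.3,0],[0,0,0,0,0,0,0]]]'
python3 - <<'E'
from h import *
s=readout.read_state(); d=wr(get_image("wrist"),s); cv2.imwrite("pics/w7.png",cv2.resize(d["frame"],(768,576),interpolation=cv2.INTER_CUBIC))
print(s["tcp_pos"],s["contact_force"])
E
```

```text
time_s: 11.03
tcp_pos: [493.0, -162.6, 80.9]
tool_rot: [[1.0, -0.007, 0.005], [-0.007, -1.0, -0.002], [0.005, 0.001, -1.0]]
contact_force: [0.6, -0.6, 0.7]
gripper_width: 0.1
time_s: 11.45
tcp_pos: [489.4, -260.8, 76.8]
tool_rot: [[1.0, -0.01, -0.002], [-0.01, -1.0, -0.0], [-0.002, 0.0, -1.0]]
contact_force: [-0.2, 0.9, 0.1]
gripper_width: -0.1
time_s: 11.78
tcp_pos: [489.3, -256.5, 68.8]
tool_rot: [[1.0, -0.006, -0.003], [-0.006, -1.0, 0.002], [-0.003, -0.002, -1.0]]
contact_force: [0.0, 0.3, 0.6]
gripper_width: -0.2
[ 489.28677913 -256.49916172   68.77888939] [0.04993772 0.27149097 0.59622025]
```

View pics/w7.png

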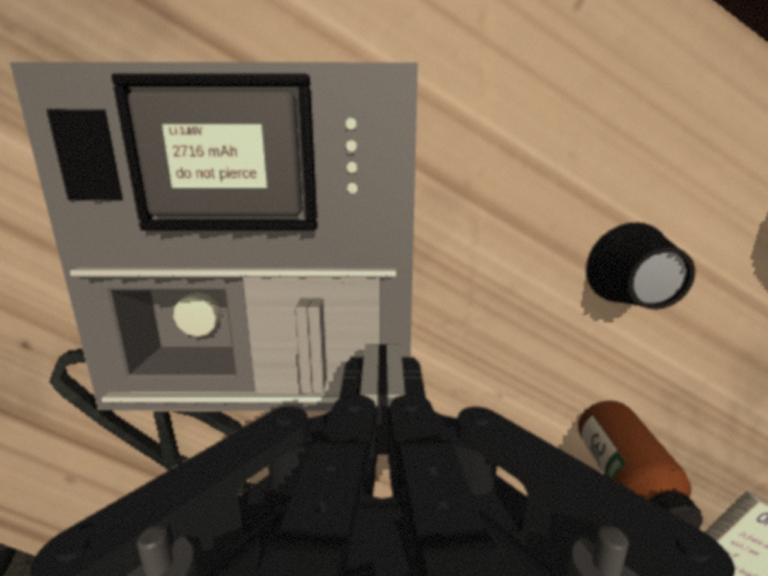

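The ridge at (311,345) is left of the fingertips and they're clear to go down. The key is visible at (196,315).

```bash
python3 -m inch '[[[0,0,0,0,0.15,0.5,0],[0,0,0,0,0,0.6,0],[0,0,0,0,0,0.4,0],[0,0,0,0,0,0,0],[0,0,0,0,0,0,0]]]'; python3 -m inch '[[[0,0,0,0,-0.3,0,0],[0,0,0,0,-0.3,0,0],[0,0,0,0,-0.3,0,0],[0,0,0,0,-0.3,0,0]]]'
```

```text
time_s: 12.25
tcp_pos: [490.0, -259.1, 54.8]
tool_rot: [[1.0, -0.007, -0.001], [-0.007, -1.0, 0.001], [-0.001, -0.001, -1.0]]
contact_force: [-0.6, 0.1, 0.2]
gripper_width: -0.3
time_s: 12.58
tcp_pos: [490.6, -247.2, 55.5]
tool_rot: [[1.0, -0.007, 0.0], [-0.007, -1.0, -0.0], [0.0, 0.0, -1.0]]
contact_force: [-0.1, -0.1, 0.0]
gripper_width: -0.2
```

```bash
python3 -m inch '[[[0,0,0,0,-0.3,0.1,0],[0,0,0,0,-0.3,0.1,0],[0,0,0,0,-0.4,0,0],[0,0,0,0,-0.4,0,0],[0,0,0,0,-0.4,0,0]]]'; python3 -m inch '[[[0,0,0,0,-0.4,0,0],[0,0,0,0,-0.4,0,0],[0,0,0,0,-0.4,0,0],[0,0,0,0,-0.4,0,0],[0,0,0,0,-0.4,0,0]]]';python3 -m inch '[[[0,0,0,0,-0.4,0,0],[0,0,0,0,-0.3,0,0],[0,0,0,0,-0.2,0,0],[0,0,0,0,0,0,0]]]'
python3 - <<'E'
from h import *
s=readout.read_state(); d=wr(get_image("wrist"),s); cv2.imwrite("pics/w8.png",cv2.resize(d["frame"],(768,576),interpolation=cv2.INTER_CUBIC))
print(s["tcp_pos"],s["contact_force"])
E
```

```text
time_s: 13.0
tcp_pos: [490.8, -229.5, 53.8]
tool_rot: [[1.0, -0.007, 0.001], [-0.007, -1.0, -0.001], [0.001, 0.001, -1.0]]
contact_force: [-1.2, -2.2, 3.9]
gripper_width: -0.2
time_s: 13.42
tcp_pos: [491.0, -209.2, 53.7]
tool_rot: [[1.0, -0.007, 0.001], [-0.007, -1.0, -0.0], [0.001, 0.0, -1.0]]
contact_force: [-1.9, -1.0, 5.5]
gripper_width: -0.2
time_s: 13.75
tcp_pos: [491.0, -199.8, 53.6]
tool_rot: [[1.0, -0.007, 0.001], [-0.007, -1.0, 0.0], [0.001, -0.0, -1.0]]
contact_force: [-1.5, -0.4, 4.6]
gripper_width: 0.1
[ 491.03535685 -199.78929742   53.64521871] [-1.53279092 -0.39604762  4.64619761]
```

View pics/w8.png

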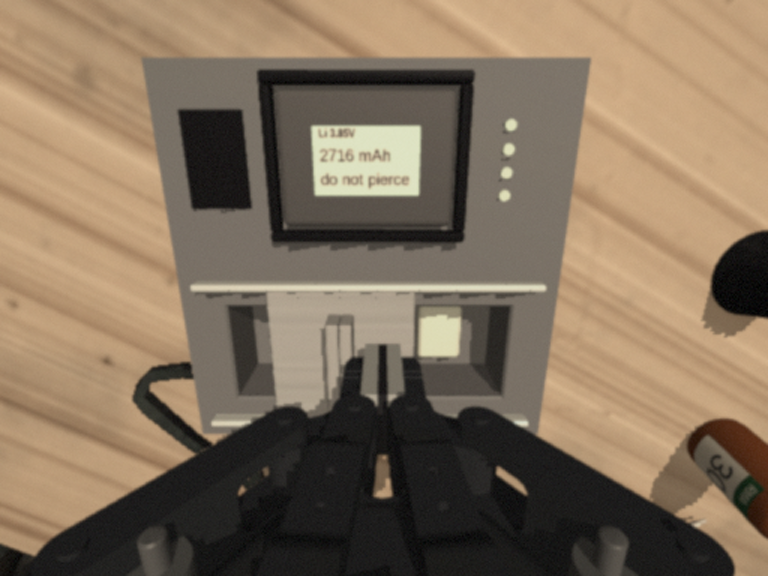

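Run:
```python
from h import *
s=readout.read_state(); d=wr(get_image("wrist"),s); cv2.imwrite("pics/w9.png",cv2.resize(d["frame"][185:285,150:310],None,fx=5,fy=5,interpolation=cv2.INTER_CUBIC))
print(s["tcp_pos"],s["contact_force"],s["moment"])
P=lambda u,v,z:np.round(ray(d,((u+.5)/1.5-.5,(v+.5)/1.5-.5),z),1)[:2]
print(P(325,316,60.5),P(353,316,60.5))
d=get_image("side"); cv2.imwrite("pics/s9.png",cv2.resize(d["frame"][155:225,240:310],None,fx=8,fy=8,interpolation=cv2.INTER_CUBIC))
```

```text
[ 490.98825087 -199.88438638   53.45366757] [ 0.10463635 -0.81283853  0.59399851] [-0.1465873  -0.05800753  0.06668294]
[ 514.3 -179.4] [ 514.2 -189.4]
```

View pics/w9.png

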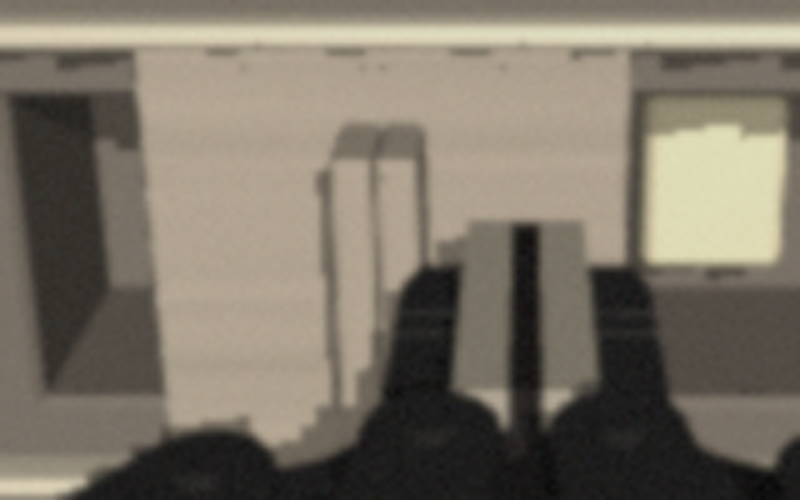

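View pics/s9.png

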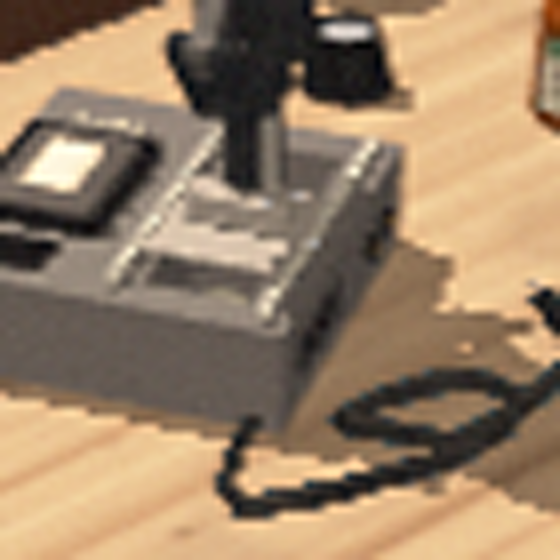

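Force has relaxed and the contact is only on the ridge's right side; about 22 mm remain. I'll continue, slowly at the end.

```bash
python3 -m inch '[[[0,0,0,0,-0.3,0,0],[0,0,0,0,-0.4,0,0],[0,0,0,0,-0.4,0,0],[0,0,0,0,-0.3,0,0],[0,0,0,0,-0.1,0,0]]]'; python3 -m inch '[[[0,0,0,0,-0.1,0,0],[0,0,0,0,-0.1,0,0],[0,0,0,0,-0.1,0,0]]]'
```

```text
time_s: 14.32
tcp_pos: [490.8, -184.8, 53.1]
tool_rot: [[1.0, -0.006, -0.0], [-0.006, -1.0, 0.0], [-0.0, -0.0, -1.0]]
contact_force: [0.5, -1.2, -0.5]
gripper_width: -0.1
time_s: 14.57
tcp_pos: [490.7, -182.4, 53.2]
tool_rot: [[1.0, -0.007, -0.0], [-0.007, -1.0, 0.0], [-0.0, -0.0, -1.0]]
contact_force: [0.2, -1.1, 0.2]
gripper_width: -0.2
```

```bash
python3 -m inch '[[[0,0,0,0,-0.1,0,0],[0,0,0,0,-0.08,0,0]]]'
```

```text
time_s: 14.73
tcp_pos: [490.8, -180.6, 53.2]
tool_rot: [[1.0, -0.007, -0.0], [-0.007, -1.0, 0.0], [-0.0, -0.0, -1.0]]
contact_force: [-0.3, -0.6, -0.4]
gripper_width: -0.0
```

```bash
python3 -m inch '[[[0,0,0,0,-0.08,0,0],[0,0,0,0,-0.08,0,0]]]'
```

```text
time_s: 14.9
tcp_pos: [490.8, -179.1, 53.2]
tool_rot: [[1.0, -0.007, -0.0], [-0.007, -1.0, 0.0], [-0.0, -0.0, -1.0]]
contact_force: [0.2, -0.4, -0.5]
gripper_width: -0.0
```

```bash
python3 -m inch '[[[0,0,0,0,-0.06,0,0],[0,0,0,0,-0.06,0,0]]]'
```

```text
time_s: 15.07
tcp_pos: [490.8, -178.8, 53.3]
tool_rot: [[1.0, -0.008, -0.0], [-0.008, -1.0, -0.002], [-0.0, 0.002, -1.0]]
contact_force: [-0.5, -4.7, -1.1]
gripper_width: 0.2
```

The closed stop is felt at y -178.8 (4.7 N). I'll back off, rise and check.

```bash
python3 -m inch '[[[0,0,0,0,0.4,0,0],[0,0,0,0,0.4,0,0],[0,0,0,0,0,-1.0,0],[0,0,0,0,0,-2,0],[0,0,0,0,0,-3,0]]]'; python3 -m inch '[[[0,0,0,-1,0,-3,0],[0,0,0,-1.5,0,-3,0],[0,0,0,-1.5,0,-2.5,0],[0,0,0,0,0,0,0],[0,0,0,0,0,0,0]]]'
python3 - <<'E'
from h import *
s=readout.read_state(); d=wr(get_image("wrist"),s); np.savez("w10.npz",K=d["K"],R=d["R"],t=d["t"])
cv2.imwrite("pics/w10.png",cv2.resize(d["frame"],(768,576),interpolation=cv2.INTER_CUBIC))
print(s["tcp_pos"],s["contact_force"])
d=get_image("side"); cv2.imwrite("pics/s10.png",cv2.resize(d["frame"][140:230,215:325],None,fx=6,fy=6,interpolation=cv2.INTER_CUBIC))
E
```

```text
time_s: 15.48
tcp_pos: [488.6, -184.9, 112.0]
tool_rot: [[1.0, -0.007, -0.006], [-0.007, -1.0, 0.003], [-0.006, -0.003, -1.0]]
contact_force: [0.5, 0.0, -0.3]
gripper_width: 0.0
time_s: 15.9
tcp_pos: [451.6, -186.0, 200.9]
tool_rot: [[1.0, -0.008, 0.005], [-0.008, -1.0, -0.001], [0.005, 0.001, -1.0]]
contact_force: [-0.1, 0.5, -0.8]
gripper_width: -0.1
[ 451.62441984 -185.95489721  200.9264464 ] [-0.09636903  0.53357002 -0.7730722 ]
```

View pics/w10.png

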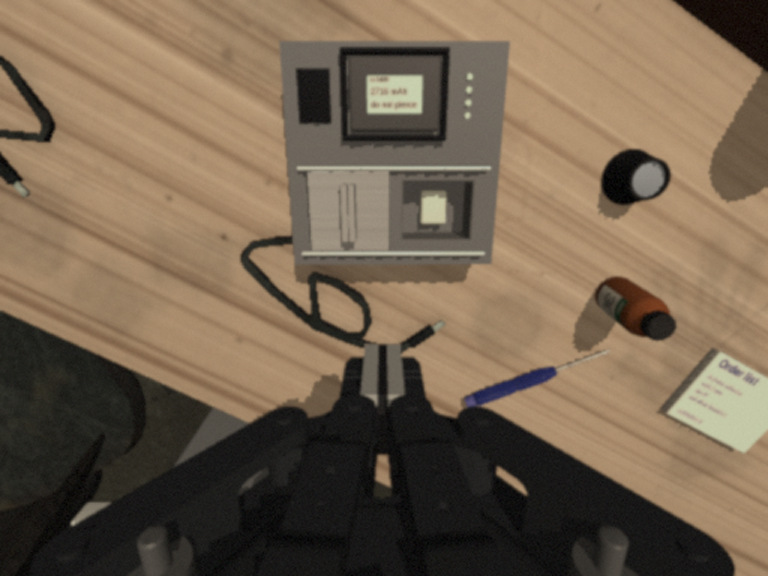

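View pics/s10.png

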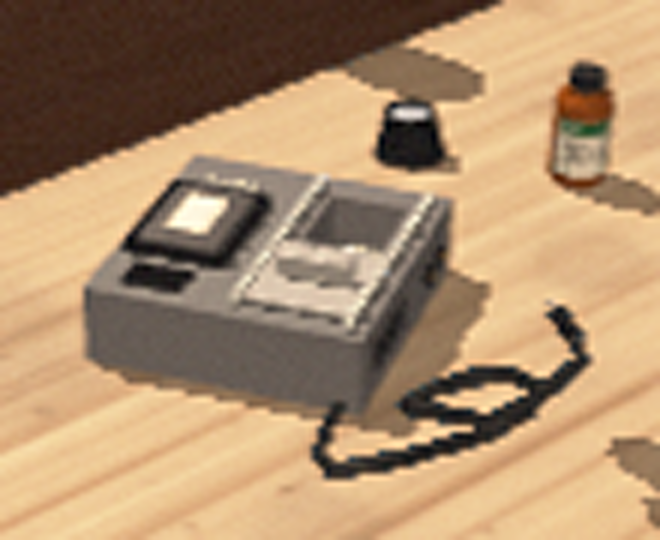

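Run:
```python
from h import *
d=dict(np.load("w10.npz"))
P=lambda u,v,z:np.round(ray(d,((u+.5)/1.5-.5,(v+.5)/1.5-.5),z),1)[:2]
print("corners",P(281,41,44),P(508,41,44)); print("plate y",P(309,210,48.5),P(389,210,48.5)); print("well start",P(402,210,44),P(470,210,44),"key",P(433,208,24))
a=cv2.imread("pics/side0.png"); b=get_image("side")["frame"]
g=lambda f,m:np.float32(cv2.cvtColor(f,cv2.COLOR_BGR2GRAY)[m])
for nm,m in {"charger box lower":np.s_[178:210,226:292],"cradle":np.s_[163:188,228:264],"loupe":np.s_[152:172,272:295],"flux":np.s_[145:175,302:320],"jar":np.s_[255:300,155:195]}.items():
    print(nm,cv2.phaseCorrelate(g(a,m),g(b,m)), np.abs(g(a,m)-g(b,m)).mean())
```

```text
corners [ 600.4 -121.3] [ 599.2 -268.7]
plate y [ 492.1 -133.4] [ 491.7 -191. ]
well start [ 491.  -200.6] [ 490.6 -250.3] key [ 489.7 -225.7]
charger box lower ((-0.052626404097381396, 0.013212336159760696), 1.007538319254915) 4.267519
cradle ((-0.18181123869663907, 0.48516171343325887), 0.9962904771169027) 2.411111
loupe ((0.04222012282604304, 0.0586214100618605), 1.0076196532696486) 2.1086957
flux ((0.11127103448370335, -0.006850271165108168), 1.0143028299013774) 2.7944446
jar ((-0.0430651485568454, 0.49557273927057466), 1.0037371377150217) 1.85
```

```bash
python3 -c "
from cell import order; print(order.close_job())"
```

```text
the job is handed in; nothing more can be done
None
```

The job is done and handed in at about 16 s of robot time; the hand-in gave no verdict.

- **Opening:** I pushed the shutter right with the shut fingertips until the stop was felt, at 2.5 N with no further motion. The round reset key was then in view.
- **Pressing:** I pressed the key from about z 24 to z 19.0 mm, which is its full 5 mm travel. I held it there about 2 s at 6–8 N; 4 N is enough to hold it down.
- **Closing:** I slid the shutter back left until that stop was felt at 4.7 N, then lifted clear.

**Last checks:** The shutter plate is centred at y -162.2 mm, and I measured the reset key at about y -162.8 mm, so the well is covered. The charger's corners are within about 0.5 mm of where they started. In the side camera, the loupe, bottle and pot shifted by at most 0.5 pixel against the first picture. The area round the cell and cradle matched to the same limit. The start key was never touched.

**Disagreements:**
- **Camera offset:** The top and wrist cameras differed by about 2 mm on the reset well's y position. The forces felt at contact settled it.
- **Upward force:** While closing, an upward force of 4–5 N showed briefly, probably friction because I was still lowering the tool 2 mm as it met the ridge. It went away.

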